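# Put the brush in its rest, turn the square jar to the front and hold the turntable

### The job

Before I descale the kettle, put the bottle brush away: lay its handle in the two wire saddles in the middle of the turntable so that it sits level, either way round, and let go of it. Then turn the turntable gently until the square jar stands at the front, in line with the drip tongue of the stand, with the brush still in its rest and all the jars upright in their places. Finish while still holding the turntable there by its rim, gripped between the fingers and kept still, so that I can twist the jar's lid off; leave the kettle and the jug where they are.

Things in the scene. Friction and masses are not known exactly. Their poses are not given: they have to be found in the camera images.
- stand: Fixed white plastic stand under the turntable: a disc 200 mm across, 14 mm high, with a drip tongue 64 mm wide, 10 mm high, that reaches out beyond the platter at the front; its round end is 202 mm from the centre. Origin: centre of the underside, on the turning axis, on the worktop. The tongue points along the stand's own -x, z is up. Place and yaw vary.
- turntable: Pale wooden platter, 0.9 kg, turning freely either way on the stand (drag 0.03 N m, no stops). Origin: on the turning axis at its underside, 14 mm above the worktop; z up; axes turn with it. Floor at z 10 mm. Raised rim: 250 mm outside, 234 mm inside diameter (8 mm thick), top at z 38 mm. It is free to grip away from jars and brush ends, e.g. 65 degrees either side of the platter's +x or -x axis.
- rest_mid (a point): Midway between two bent-wire steel saddles (wire 6 mm) at turntable y -38 and +38 mm: each a 90-degree V dip across y, 40 mm wide between its tips (top at turntable z 78 mm, 92 mm above the worktop), legs 48 mm apart at the foot. The brush's shaft lies in both along the turntable's y axis; the middle of its axis is then here: turntable x 0, y 0, z 71 mm, 85 mm above the worktop.
- place0 (a point): Centre of a jar place on the platter's floor (turntable x -68, y +30, z 10 mm).
- place1 (a point): Centre of a jar place on the platter's floor (turntable x -68, y -30, z 10 mm).
- place2 (a point): Centre of a jar place on the platter's floor (turntable x +68, y +30, z 10 mm).
- place3 (a point): Centre of a jar place on the platter's floor (turntable x +68, y -30, z 10 mm).
- square_jar: The only square jar: glass with a square steel lid, 52 x 52 mm and 72 mm high, about 160 g, standing loose on one of the four jar places (any of them). Origin: centre of its underside, z up.
- jar_a: Round glass jar with a steel screw lid, 46 mm across, 72 mm high, loose on one of the other jar places. Origin: centre of its underside, z up.
- jar_b: Round glass jar like jar_a, on another jar place. Origin: centre of its underside.
- jar_c: Round glass jar like jar_a, on the last jar place. Origin: centre of its underside.
- brush: Short bottle brush, yellow handle, 200 mm long, 55 to 100 g, lying along its own x: square handle end 36 x 36 mm (x -80 to -55 mm), round shaft 16 mm thick (x -55 to 55), wire neck, white bristle head 36 mm thick (x 65 to 120). Origin: under the middle of the shaft, on the worktop; z up at the start, shaft axis 18 mm above it. Centre of mass 5 to 10 mm from the shaft's middle towards the head.
- brush_mid (a point): Middle of the brush's shaft, on its axis.
- kettle: Red enamelled kettle, body 180 mm across, 216 mm high over its handle, spout along its own +x. Bystander. Origin: centre of its underside.
- jug: Clear plastic jug, 112 mm across the rim, 150 mm high, handle at its own +y. Bystander. Origin: centre of its underside.
Not all that is in view belongs to the job. Leave any green look-alike of the jar_a alone. What is shaped like the square_jar but pink is not meant.

How it is judged:
By the outcome, as a careful person would: the job done as asked, in the order asked, and still so for the second after the job is handed in, while the arm keeps its last pose, push and grip.
It also fails if it takes over 54 s, if anything falls off the work surface, if the arm or the gripper's body presses on something with over 40 N, if the wrist force passes 120 N, or if a joint passes its speed limit or range.

### The arm

A 7-joint arm with a two-finger parallel gripper is mounted at the origin on the work surface. World frame = base frame: x ahead of the robot, y to its left, z up, the work surface at z = 0. Lengths are in m, angles in rad, forces in N, time in s.
With the tool pointing down it reaches from about 0.4 to 0.925 m from the base axis. Payload 4.1 kg.
Tool frame: the origin (TCP) lies between the finger pads; the fingertips stand 14 mm ahead of it and the grasp point (between the pads) lies 5 mm behind it; y points along the fingers, z is the direction in which the jaws open and shut, and the axes are right-handed (so a half turn about y gives the same grasp; the last joint's range is limited). The gripper opens to 85 mm and grips with 20 to 120 N. Pads are 22 mm wide; open, the fingers measure 114 mm over their backs; the gripper's body (76 mm by 85 mm) begins 54 mm behind the grasp point. The pads swing forward as they close: fully open they stand 13 mm farther back than shut.
Start: joints at [1.022, 0.398, 0.045, 1.537, -0.019, 1.207, -0.051], TCP at [0.283, -0.585, 0.245] pointing down, gripper open.
Joint ranges: [-2.82, 2.82], [-0.49, 2.23], [-1.37, 1.46], [0, 2.46], [-1.36, 4.5], [0.23, 2], [-2.94, 2.94]. Speed limits (rad/s): [2.57, 2.57, 3.14, 3.14, 3.14, 3.14, 3.14].

### API

Orientations are given as a rotation vector (axis times angle).
In Python, from rig import r, vision gives the robot as it stands. Calls block until the motion is done:
- r.move_pose(position, orientation): joint-space move of the TCP to a pose.
- r.move_straight(position, ori=None, v=0.15, threshold=None): straight line of the TCP; ori=None keeps the orientation; v is the mean speed in m/s. With threshold (N) it stops when the force on the tool has changed by that much, and returns True; else False.
- r.set_joints(angles): joint-space move.
- r.open_jaws() and r.grasp(newtons=None): open the fingers fully, or close them until they stop; newtons is the grip in N (None keeps the last).
- r.hold(seconds).
- r.solve_ik(position, orientation): joint angles nearest the present ones, or None.
- r.observe(): the state.
- vision.get_image(name): name is "side" or "top" or "wrist"; returns the picture (400x640x3 uint8, red, green, blue); there is no depth.
- vision.camera_model(name): a dict with "intrinsics" (3x3 intrinsics, pixels), "k1" (the pictures are not rectified: a ray, as slopes to the right and down, at radius r is drawn at 1 + k1 r^2 times it, then the intrinsics apply), "extrinsics" (4x4, takes a point from world to camera coordinates); the wrist camera has in their place "hand_eye" (4x4, takes a point from camera to tool coordinates, whose origin is the TCP and whose axes are the tool frame's). Camera axes: x right, y up, looking along -z (the intrinsics and any distortion apply to the point x, -y, -z); pixel columns grow to the right and rows downward; lengths in m; the calibration is good to about 2 mm. A picture is of the moment at which its call begins: read the wrist's pose just before it. camera_model takes no time and is no camera call.
A pose or a line that the arm cannot do raises r.Unreachable and nothing moves.
- r.close_job(): hands the job in, once; it reports no verdict.
The state is a dict: "clock": time; "joint_positions": joint angles; "qd": joint speeds; "joint_efforts": joint torques, N m; "eef_pos": TCP position; "ee_rot": TCP orientation; "contact_force": force on the tool from outside, world axes, zero at the start; "ft_torque": the same for the moment, N m; "gripper_width": finger opening in m.
Only numpy, scipy, OpenCV 4.12 (cv2) and the standard library are available. Lean on these libraries where they do the work, as an engineer would, in place of code of your own. Each camera call takes 0.05 s, during which the arm holds its last target. There are 200 camera calls.

## Working session

There is one attempt and no reset: what is moved stays moved. The work goes in short steps, each a Python script; the robot and the scene stay as the last script left them, time stands still between calls to the robot, and variables do not carry over. Pictures are saved under pics/ and viewed, about 8 in all and at most 12, crops included, and the job is handed in when it is done.

```bash
mkdir -p pics; ls
python3 - <<'E'
from rig import r, vision
import cv2,numpy as np
for n in ["top","side"]:
    im=vision.get_image(n); cv2.imwrite(f"pics/{n}0.png",im[:,:,::-1])
    m=vision.camera_model(n); print(n,{k:np.round(v,4).tolist() for k,v in m.items()})
m=vision.camera_model("wrist");print({k:np.round(v,4).tolist() for k,v in m.items()})
o=r.observe();print(o)
E
```

```text
pics
top {'intrinsics': [[457.264, 0.0, 318.5978], [0.0, 457.264, 197.944], [0.0, 0.0, 1.0]], 'k1': -0.0829, 'extrinsics': [[0.028, -0.9996, 0.0009, 0.0313], [0.976, 0.0275, 0.2163, -0.6302], [-0.2162, -0.0051, 0.9763, -1.5457], [0.0, 0.0, 0.0, 1.0]]}
side {'intrinsics': [[376.473, 0.0, 326.6531], [0.0, 376.473, 202.141], [0.0, 0.0, 1.0]], 'k1': -0.011, 'extrinsics': [[-0.8754, -0.4829, 0.02, 0.5624], [0.3008, -0.512, 0.8046, -0.2412], [-0.3783, 0.7104, 0.5935, -0.8909], [0.0, 0.0, 0.0, 1.0]]}
{'intrinsics': [[293.2968, 0.0, 318.1337], [0.0, 293.2968, 196.7038], [0.0, 0.0, 1.0]], 'k1': -0.0406, 'hand_eye': [[0.0001, -0.9487, -0.3161, -0.0822], [0.0017, 0.3161, -0.9487, -0.1287], [1.0, -0.0005, 0.0017, -0.0002], [0.0, 0.0, 0.0, 1.0]]}
{'clock': 0.1, 'joint_positions': array([ 1.02202726,  0.39911262,  0.04504685,  1.53775072, -0.01869253,
        1.2068865 , -0.05068639]), 'qd': array([ 0.00210149, -0.00229608,  0.0002287 , -0.00236632,  0.00043902,
        0.00047852, -0.00015592]), 'joint_efforts': array([ 3.60345482e-03, -4.76265872e+01,  1.36994887e+00, -2.54949528e+01,
        1.19128873e-02,  4.98534864e-03, -1.91857862e-05]), 'eef_pos': array([ 0.28237476, -0.58486295,  0.2443725 ]), 'ee_rot': array([-0.4517481 ,  1.97368712, -1.97033319]), 'contact_force': array([-0.39834592,  0.13411562, -0.76602819]), 'ft_torque': array([ 0.00363936, -0.0018225 , -0.00914913]), 'gripper_width': 0.08522585720031371}
```

View pics/top0.png

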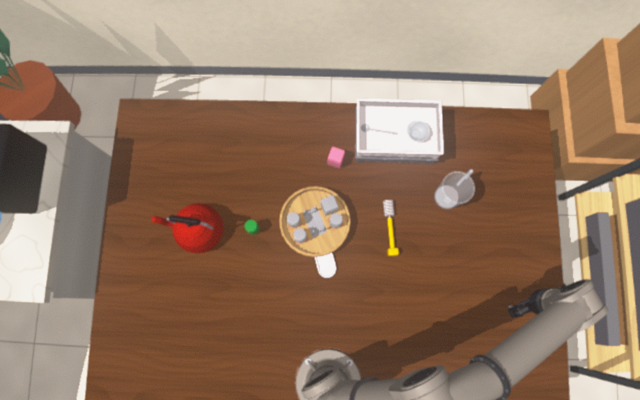

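View pics/side0.png

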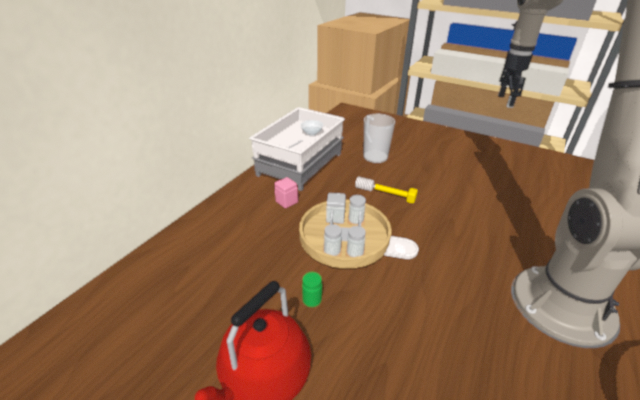

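Top view: the turntable is at (315,222), the tongue end at (327,272), the square jar at (330,204) and the brush runs from (389,202) to (393,254). Things I could mistake for targets:
- Pink cube (336,156): not the square jar.
- Green jar (252,226): not a jar_a.
- Jug (455,190) and kettle (197,228): leave alone.

The only steel square lid is on the platter at (330,204). I'll check that in a close crop.

```bash
cat > h.py <<'E'
from rig import r, vision
import cv2, numpy as np
from scipy.spatial.transform import Rotation as R
def down(a):  # tool pointing down, jaws opening along world heading a
    c,s=np.cos(a),np.sin(a)
    return R.from_matrix(np.array([[s,0,c],[-c,0,s],[0,-1,0]])).as_rotvec()
def ext(name, o=None):
    m=vision.camera_model(name)
    if name!="wrist": return m, np.array(m["extrinsics"])
    T=np.eye(4); T[:3,:3]=R.from_rotvec(o["ee_rot"]).as_matrix(); T[:3,3]=o["eef_pos"]
    return m, np.linalg.inv(T@np.array(m["hand_eye"]))
D=np.diag([1.,-1,-1])
def dist(m): return np.array([m["k1"],0,0,0,0.])
def unproj(name,uv,z,o=None):
    m,E=ext(name,o)
    p=cv2.undistortPoints(np.array(uv,float).reshape(-1,1,2),np.array(m["intrinsics"]),dist(m)).reshape(-1,2)
    d=np.c_[p,np.ones(len(p))]@D@E[:3,:3]; c=-E[:3,:3].T@E[:3,3]
    return c+d*((z-c[2])/d[:,2])[:,None]
def proj(name,P,o=None):
    m,E=ext(name,o); Pc=(np.atleast_2d(P)@E[:3,:3].T+E[:3,3])@D
    return cv2.projectPoints(Pc,np.zeros(3),np.zeros(3),np.array(m["intrinsics"]),dist(m))[0].reshape(-1,2)
def snap(name,fn,crop=None,k=1):
    o=r.observe(); im=np.array(vision.get_image(name)); cv2.imwrite(f"pics/{fn}_raw.png",im[:,:,::-1])
    b=im[:,:,::-1]
    if crop: x0,y0,x1,y1=crop; b=b[y0:y1,x0:x1]
    cv2.imwrite(f"pics/{fn}.png",cv2.resize(b,None,fx=k,fy=k,interpolation=cv2.INTER_CUBIC)); return im,o
E
python3 - <<'E'
from h import *
im=cv2.imread("pics/top0.png")
c=im[180:285,270:410]; cv2.imwrite("pics/c0.png",cv2.resize(c,None,fx=5.6,fy=5.6,interpolation=cv2.INTER_CUBIC))
hsv=cv2.cvtColor(im,cv2.COLOR_BGR2HSV); m=cv2.inRange(hsv,(22,150,120),(35,255,255)); m[:, :360]=0; m[:,430:]=0
ys,xs=np.nonzero(m); print(len(xs),xs.min(),xs.max(),ys.min(),ys.max())
print(unproj("top",[[315,222],[327,268]],0.05)); print(unproj("top",[[389,203],[393,254]],0.018))
print(unproj("top",[[455,190],[197,228],[252,226],[336,156]],0.05))
E
```

```text
223 387 398 218 255
[[0.54586742 0.05936091 0.05      ]
 [0.38568087 0.0130566  0.05      ]]
[[ 0.62869227 -0.20772     0.018     ]
 [ 0.44339557 -0.22133248  0.018     ]]
[[ 0.67654115 -0.44307975  0.05      ]
 [ 0.51207331  0.47673779  0.05      ]
 [ 0.52515351  0.28140759  0.05      ]
 [ 0.79181588 -0.01003534  0.05      ]]
```

View pics/c0.png

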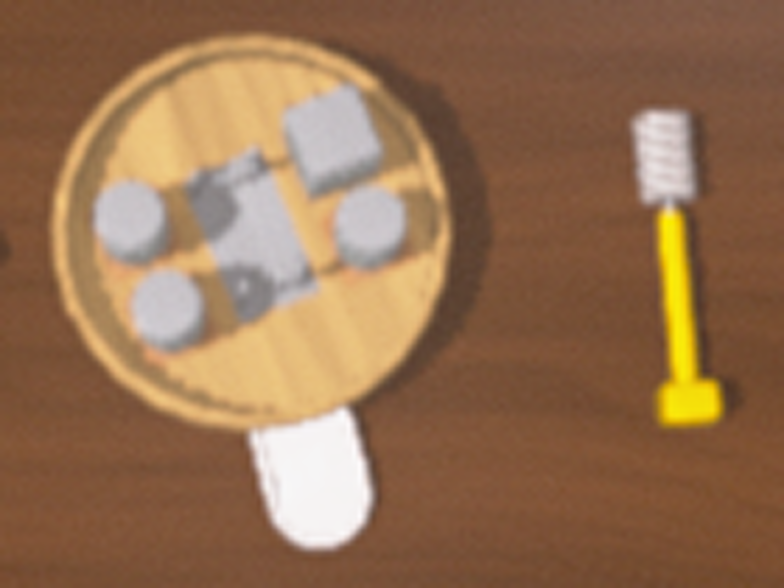

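The crop confirms the steel square jar on the platter at crop (335,140). The saddle axis heads about 20° left of +x, and the tongue's round end is at crop (318,548). Next I'll check IK for both jaw headings over the planned poses, then take a near wrist view.

Run:
```python
from h import *
o=r.observe(); Rm=R.from_rotvec(o["ee_rot"]).as_matrix(); print("tool z",Rm[:,2].round(2))
d=np.deg2rad
def try_(n,p,a):
    q=r.solve_ik(p,down(d(a))); print(n,a,None if q is None else np.round(q,2))
for s in (0,180):
    try_("brush",[.536,-.213,.25],94+s-180); try_("place",[.545,.06,.2],111+s-180)
c=np.array([.545,.06])
for s in (0,180):
  for g in (171,110,49): try_("rimL",[*(c+.121*np.array([np.cos(d(g)),np.sin(d(g))])),.045],g-s)
  for g in (51,-10,-71): try_("rimR",[*(c+.121*np.array([np.cos(d(g)),np.sin(d(g))])),.045],g-s)
```

```text
tool z [ 0.43 -0.9  -0.  ]
brush -86 [ 0.41  0.27 -0.12  1.71  0.04  1.17 -1.23]
place -69 [ 0.24  0.29 -0.52  1.82  0.16  1.07 -1.54]
brush 94 [ 0.77  0.3  -0.58  1.7   0.18  1.19  1.79]
place 111 [ 0.48  0.35 -0.82  1.82  0.28  1.1   1.5 ]
rimL 171 [ 0.68  0.54 -1.15  2.2   0.69  0.83  2.06]
rimL 110 [ 0.36  0.64 -1.    1.98  0.68  0.91  0.92]
rimL 49 [ 0.17  0.67 -0.67  1.71  0.5   0.93  0.16]
rimR 51 [ 0.17  0.67 -0.67  1.72  0.5   0.93  0.19]
rimR -10 [ 0.26  0.68 -0.54  1.65  0.42  0.93 -0.62]
rimR -71 [ 0.24  0.52 -0.28  1.86  0.2   0.79 -1.39]
rimL -9 [ 0.37  0.38 -0.75  2.21  0.4   0.69 -0.82]
rimL -70 [ 0.1   0.5  -0.64  1.98  0.42  0.79 -2.  ]
rimL -131 [-0.13  0.6  -0.24  1.72  0.18  0.85 -2.73]
rimR -129 [-0.13  0.59 -0.25  1.73  0.19  0.84 -2.71]
rimR -190 [ 0.61  0.94 -1.16  1.64  0.92  1.2   2.2 ]
rimR -251 [ 0.5   0.58 -0.63  1.85  0.44  0.85  1.55]
```

Run:
```python
from h import *
r.move_pose([.536,-.16,.30],down(np.deg2rad(-86)))
im,o=snap("wrist","w1"); print(o["clock"],o["eef_pos"].round(3))
for P in ([.536,-.213,.018],[.545,.06,.05]): print(proj("wrist",P,o))
```

```text
1.9083 [ 0.536 -0.161  0.3  ]
[[355.13279681 161.97643758]]
[[150.36922733 146.72264911]]
```

View pics/w1.png

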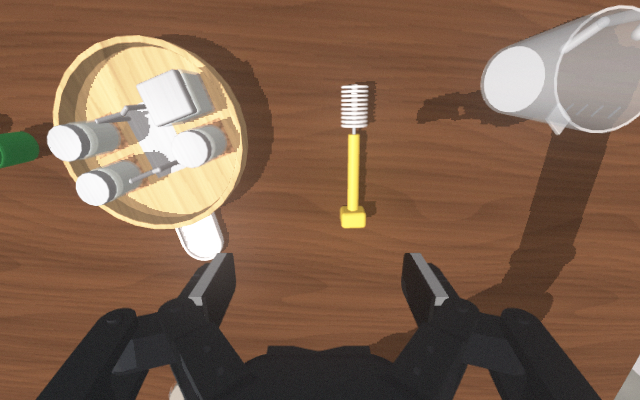

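Wrist view: the brush is at columns 340–368, with the shaft running from (354,135) to (353,208), bristles above it and the handle block at (353,218). The square steel jar is at (165,97). One picture over the platter, then I'll measure both.

Run:
```python
from h import *
im=cv2.imread("pics/w1_raw.png"); hsv=cv2.cvtColor(im,cv2.COLOR_BGR2HSV)
o=r.observe()
m=cv2.inRange(hsv,(22,130,90),(36,255,255)); m[:,:320]=0; m[:,390:]=0; m[240:]=0
for v in range(128,234,3):
    x=np.nonzero(m[v])[0]
    if len(x): print(v,x.min(),x.max(),end="; ")
rows=range(142,202); cen=[[np.nonzero(m[v])[0].mean(),v] for v in rows]
P=unproj("wrist",cen,.022,o); f=np.polyfit(P[:,0],P[:,1],1); print("\naxis y=",f,np.degrees(np.arctan(f[0])))
np.save("brush.npy",f)
print(unproj("wrist",[[354,134],[353,206]],.022,o),unproj("wrist",[[353,229]],.0,o))
r.move_pose([.60,.06,.28],down(np.deg2rad(-80)))
im,o=snap("wrist","w2"); np.savez("w2.npz",eef_pos=o["eef_pos"],ee_rot=o["ee_rot"]); print(o["clock"],o["eef_pos"].round(3))
```

```text
134 356 356; 137 349 358; 140 348 358; 143 348 358; 146 348 358; 149 348 358; 152 348 358; 155 348 358; 158 348 358; 161 348 357; 164 348 357; 167 348 357; 170 348 357; 173 348 357; 176 348 357; 179 348 357; 182 348 357; 185 348 357; 188 348 357; 191 348 357; 194 348 357; 197 348 357; 200 348 357; 203 348 356; 206 347 356; 209 341 360; 212 341 362; 215 341 364; 218 341 364; 221 341 364; 224 342 364; 227 343 360; 
axis y= [ 0.09587478 -0.26147122] 5.476481183564886
[[ 0.57534503 -0.20678618  0.022     ]
 [ 0.47090423 -0.21634289  0.022     ]] [[ 0.42391297 -0.22378787  0.        ]]
2.875 [0.6   0.057 0.28 ]
```

View pics/w2.png

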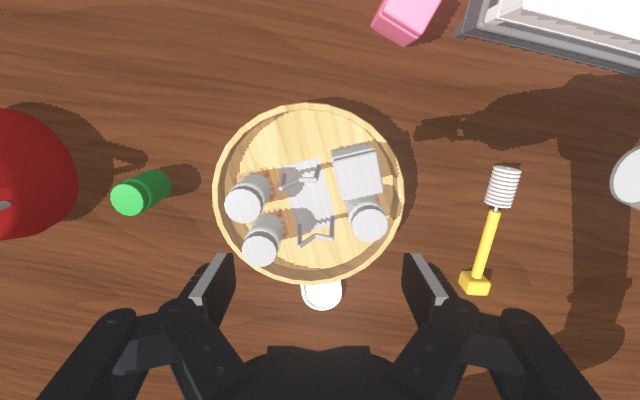

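View: platter rim centred about (308,193), square lid (358,160), saddles at (300,182) and (316,237), tongue tip (322,300). Next I'll fit the rim, then overlay the model with yaw taken from the lids.

```bash
cat > fit.py <<'E'
from h import *
from scipy.optimize import least_squares
im=cv2.imread("pics/w2_raw.png"); o=dict(np.load("w2.npz"))
hsv=cv2.cvtColor(im,cv2.COLOR_BGR2HSV)
m=cv2.inRange(hsv,(10,40,150),(30,200,255)); m[:, :190]=0; m[:,425:]=0
m=cv2.morphologyEx(m,cv2.MORPH_OPEN,np.ones((2,2)))
c=max(cv2.findContours(m,cv2.RETR_EXTERNAL,cv2.CHAIN_APPROX_NONE)[0],key=cv2.contourArea)
hull=cv2.convexHull(c).reshape(-1,2).astype(float)
P=unproj("wrist",hull,.052,o)[:,:2]
f=least_squares(lambda p:np.hypot(*(P-p[:2]).T)-p[2],[.545,.06,.125],loss="soft_l1",f_scale=.001)
print("centre,R",f.x.round(4),"rms",np.sqrt(np.mean(f.fun**2)).round(4))
C=f.x[:2]
g=unproj("wrist",[[244,202],[260,249],[369,221],[357,160]],.096,o)[:,:2]-C  # lids
pl=np.array([[-68,30],[-68,-30],[68,-30],[68,30]])/1e3
U,_,V=np.linalg.svd(pl.T@g); Rz=(U@V).T
yaw=np.arctan2(Rz[1,0],Rz[0,0]); print("yaw x-axis",np.degrees(yaw),"resid",(g-pl@Rz.T).round(4).tolist())
def W(p): p=np.atleast_2d(np.array(p,float)); return np.c_[p[:,:2]@Rz.T+C,p[:,2]]
k=5;x0,y0,w,h=205,95,160*1.3,215
big=cv2.resize(im[95:315,200:410],None,fx=2.7,fy=2.7,interpolation=cv2.INTER_CUBIC)
def dr(P,col,close=False): 
    q=((proj("wrist",P,o)-[200,95]+.5)*2.7-.5)
    cv2.polylines(big,[np.round(q*8).astype(int)],close,col,1,cv2.LINE_AA,3)
for s in (-.038,.038): dr(W([[-.024,s,.024],[-.02,s,.0895],[0,s,.0694],[.02,s,.0895],[.024,s,.024]]),(255,0,255))
t=np.linspace(0,2*np.pi,60); dr(np.c_[C[0]+.125*np.cos(t),C[1]+.125*np.sin(t),0*t+.052],(0,0,255),True)
for x,y in pl[:3]: dr(W(np.c_[x+.023*np.cos(t),y+.023*np.sin(t),0*t+.096]),(255,0,0),True)
dr(W(np.c_[pl[3]+.026*np.array([[1,1],[1,-1],[-1,-1],[-1,1]]),np.full(4,.096)]),(255,0,0),True)
q=((proj("wrist",[*C,.085],o)-[200,95]+.5)*2.7-.5)[0]
cv2.imwrite("pics/ov.png",big)
# tongue: white blob below rim
mt=cv2.inRange(hsv,(0,0,200),(179,40,255)); mt[:275]=0; mt[325:]=0; mt[:,:285]=0; mt[:,360:]=0
ys,xs=np.nonzero(mt); print(len(xs),xs.min(),xs.max(),ys.max())
T=cv2.findContours(mt,0,1)[0]; T=max(T,key=cv2.contourArea).reshape(-1,2).astype(float); Q=unproj("wrist",T,.010,o)[:,:2]; 
# round end: circle of radius .032 centred .170 from C
Q=Q[np.hypot(*(Q-C).T)>.16]
th=least_squares(lambda a:np.hypot(*(Q-C-a[1]*np.array([np.cos(a[0]),np.sin(a[0])])).T)-.032,[np.radians(193),.17],loss="soft_l1",f_scale=.001)
print("tongue heading",np.degrees(th.x[0]),th.x[1],np.sqrt(np.mean(th.fun**2)))
np.savez("tt.npz",C=C,yaw=yaw,tongue=th.x[0])
E
python3 fit.py
```

```text
centre,R [0.5515 0.062  0.1251] rms 0.0048
yaw x-axis -62.722926388898806 resid [[0.0105, -0.0005], [0.0074, 0.0027], [0.0028, 0.0031], [0.017, 0.0044]]
956 300 341 310
tongue heading 195.81967859517377 0.17011256498259242 0.0007866767107910019
```

View pics/ov.png

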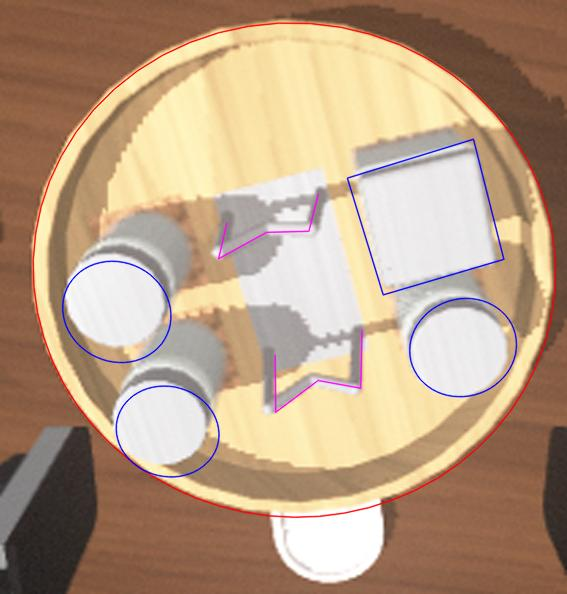

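Overlay: rim and saddles match closely. My square-lid pixel was wrong (true about (358,176)), so I'll redo yaw with better lid centres.

```bash
sed -i 's/\[\[244,202\],\[260,249\],\[369,221\],\[357,160\]\]/[[243.3,207],[260,252],[370.4,222.8],[358,175.7]]/' fit.py; python3 fit.py
python3 - <<'E'
from h import *
o=dict(np.load("w2.npz"))
# brush in w2: ends
print("mid shaft by w2:",unproj("wrist",[[496,208],[479,272]],.022,o).round(4), unproj("wrist",[[474,296]],.036,o).round(4), unproj("wrist",[[495,209]],.022,o).round(4))
C=dict(np.load("tt.npz"))["C"]
print(unproj("wrist",[[243.3,207],[260,252],[370.4,222.8],[358,175.7]],.096,o)[:,:2].mean(0), C)
print("top rim:",proj("top",[*C,.052]),proj("top",[.5205,-.2116,.018]))
E
```

```text
centre,R [0.5515 0.062  0.1251] rms 0.0048
yaw x-axis -64.15207958958068 resid [[0.0025, -0.0003], [0.0021, 0.0008], [0.0027, 0.0011], [0.0013, 0.0011]]
956 300 341 310
tongue heading 195.81967859517377 0.17011256498259242 0.0007866767107910019
mid shaft by w2: [[ 0.5802 -0.2039  0.022 ]
 [ 0.4751 -0.2163  0.022 ]] [[ 0.4403 -0.2134  0.036 ]] [[ 0.5785 -0.203   0.022 ]]
[0.55370396 0.0626854 ] [0.55154025 0.06202442]
top rim: [[314.28982495 220.30040402]] [[390.20447557 232.47301284]]
```

View pics/ov.png

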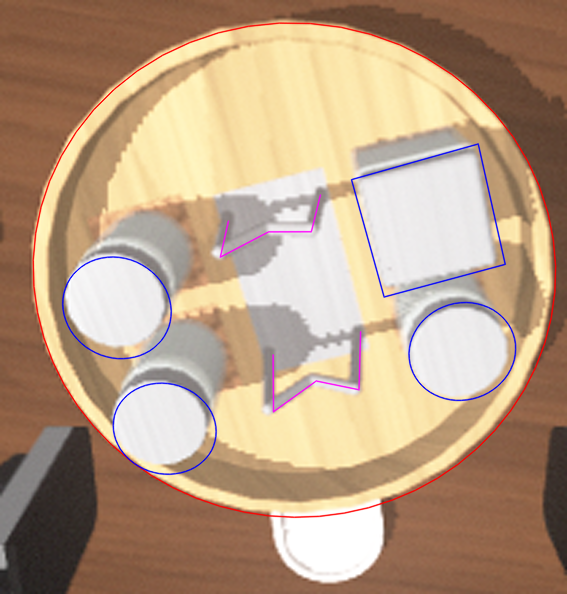

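The overlay now agrees to about 1 mm. Gripping the shaft middle would make the opening fingers hit the jars, because the square jar starts at platter y +4. So I'll grip the square handle end instead, with the handle toward platter −y, which is clear of the jars.

Run:
```python
from h import *
t=np.load("tt.npz"); C,yaw=t["C"],t["yaw"]
hd=np.radians(6); u=np.array([np.cos(hd),np.sin(hd)]); p=np.array([.522,-.211])-.069*u
J=down(hd-np.pi/2)
r.move_pose([*p,.10],J); r.move_straight([*p,.018],v=.1,threshold=8)
print(r.observe()["eef_pos"].round(4))
r.grasp(90); o=r.observe(); print("w",o["gripper_width"],o["contact_force"].round(1),o["clock"])
r.move_straight([*p,.17],v=.15); o=r.observe(); print("w",o["gripper_width"],o["eef_pos"].round(4),o["contact_force"].round(1),o["ft_torque"].round(2))
h2=yaw+np.pi/2; u2=np.array([np.cos(h2),np.sin(h2)]); q=C-.069*u2
r.move_pose([*q,.17],down(yaw)); r.move_straight([*q,.115],v=.1)
o=r.observe(); print(o["eef_pos"].round(4),q.round(4),o["clock"],o["gripper_width"])
im,o=snap("wrist","w3"); ax=np.array([[*(C+s*u2),.115] for s in(-.05,.055,.12)]); print(proj("wrist",ax,o).round(1))
```

```text
[ 0.4539 -0.2184  0.0185]
w 0.03457051677352244 [-0.4 -0.5  5. ] 5.7667
w 0.03477340124668358 [ 0.4526 -0.2179  0.169 ] [-0.6 -0.3 -0.9] [-0.01  0.02 -0.06]
[0.4899 0.0317 0.1153] [0.4894 0.0319] 8.625 0.03506116314381627
[[ 318.1  236.7]
 [ 317.9  -13.8]
 [ 317.7 -223.3]]
```

View pics/w3.png

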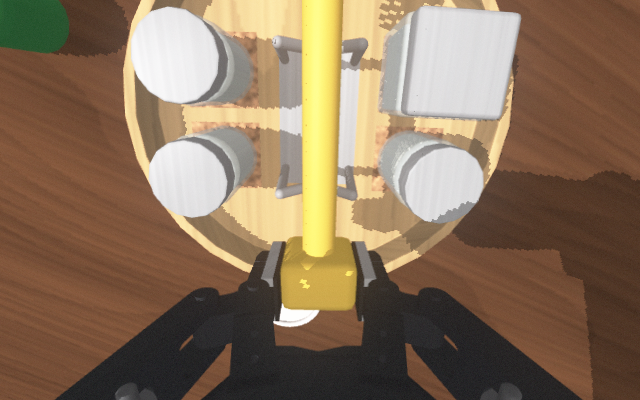

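The block is held square, and the shaft column (318–321) lines up with the saddle-tip midpoints (317 and 320). Lowering.

Run:
```python
from h import *
t=np.load("tt.npz"); C,yaw=t["C"],t["yaw"]
h2=yaw+np.pi/2; u2=np.array([np.cos(h2),np.sin(h2)]); q=C-.069*u2
o=r.observe();print(proj("wrist",[[*(C-.055*u2),.133],[*(C-.080*u2),.133]],o).round(1))
hit=r.move_straight([*q,.0835],v=.04,threshold=5); o=r.observe(); print(hit,o["eef_pos"].round(4),o["contact_force"].round(1),o["ft_torque"].round(2),o["clock"])
snap("side","s1",(270,170,430,290),5)
```

```text
[[318.2 265.7]
 [318.2 312.5]]
True [0.4889 0.0323 0.0853] [0.4 0.4 0.7] [ 0.23 -0.27  0.04] 9.3667
```

View pics/s1.png

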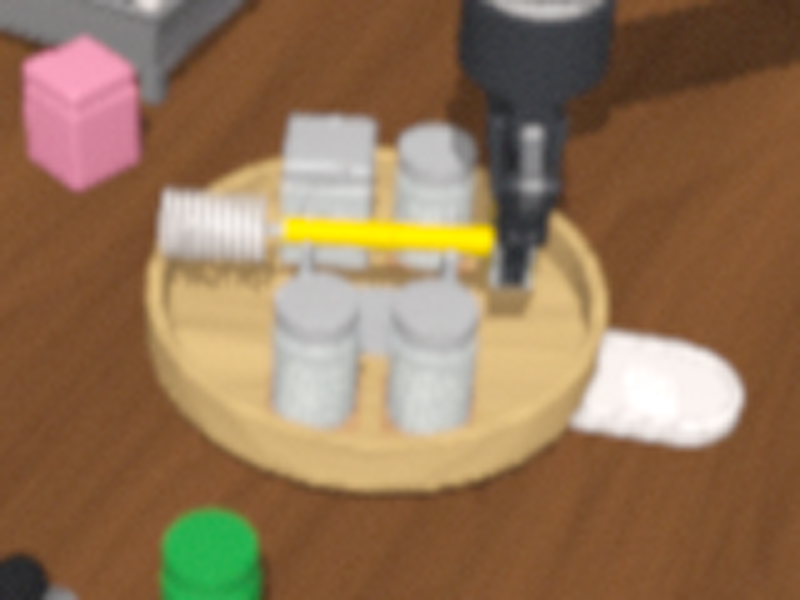

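Contact came at the expected height (TCP z 0.0853), with the shaft level in both saddles. Releasing, backing off, then checking from above.

Run:
```python
from h import *
t=np.load("tt.npz"); C,yaw=t["C"],t["yaw"]
o=r.observe(); p=o["eef_pos"]
r.open_jaws(); r.hold(.2)
r.move_straight([p[0],p[1],.17],v=.15)
r.move_pose([.60,.06,.28],down(np.deg2rad(-80)))
im,o=snap("wrist","w4",(200,85,420,315),2.6); np.savez("w4.npz",eef_pos=o["eef_pos"],ee_rot=o["ee_rot"]); print(o["clock"])
hsv=cv2.cvtColor(im[:,:,::-1].copy(),cv2.COLOR_BGR2HSV)
m=cv2.inRange(hsv,(22,130,90),(36,255,255)); m[:,:250]=0;m[:,380:]=0;m[310:]=0
ys,xs=np.nonzero(m); print(ys.min(),ys.max())
h2=yaw+np.pi/2;u2=np.array([np.cos(h2),np.sin(h2)])
print(proj("wrist",[[*(C+s*u2),z] for s,z in((.055,.085),(.038,.085),(-.038,.085),(-.055,.103),(-.08,.103),(.065,.085),(.12,.085))],o).round(1))
```

```text
11.5667
170 279
[[296.3 168.5]
 [300.7 182.6]
 [318.9 240.4]
 [322.8 259.9]
 [328.3 277.3]
 [293.7 160.1]
 [278.2 110.7]]
```

View pics/w4.png

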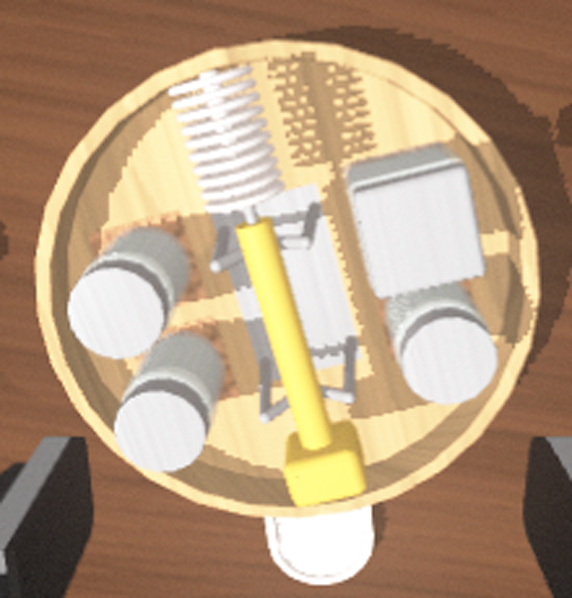

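The brush lies in both saddles within about 2 mm of the middle, and the jars are upright. Now I'll refit, grip the rim at platter −122° (beside the handle end and a round jar) and turn clockwise.

```bash
sed -e 's/w2/w4/g;s/ov.png/ov2.png/;s/tt.npz/tt2.npz/' -e 's/\[\[243.3,207\],.*\]\],.096,o)\[:,:2\]-C/[[244.8,204.4],[262.2,250.2],[372.3,223.3],[360.8,173.6]],.096,o)[:,:2]-C/' fit.py > fit2.py; python3 fit2.py
cat > turn.py <<'E'
from h import *
RG=.121
def rim(C,g,rr=RG): return C+rr*np.array([np.cos(g),np.sin(g)])
def arc(C,g0,g1,z,v=.05,step=10):
    n=max(1,int(np.ceil(abs(np.degrees(g1-g0))/step))); mx=0
    for g in np.linspace(g0,g1,n+1)[1:]:
        r.move_straight([*rim(C,g),z],down(g),v=v); F=r.observe()["contact_force"]
        print(round(np.degrees(g),1),"radial %.1f tang %.1f z %.1f"%(F[0]*np.cos(g)+F[1]*np.sin(g),-F[0]*np.sin(g)+F[1]*np.cos(g),F[2]))
        if np.linalg.norm(F)>35: print("STOP force"); return g
    return g1
E
```

```text
centre,R [0.5477 0.0624 0.1284] rms 0.0153
yaw x-axis -64.61199367363605 resid [[0.007, -0.0], [0.0066, -0.0003], [0.0055, 0.0015], [0.0065, 0.0018]]
958 302 343 309
tongue heading 196.3337431837229 0.1665169181384568 0.0004965507961362274
```

Run:
```python
from h import *
from scipy.optimize import least_squares
for n in("w2","w4"):
    im=cv2.imread(f"pics/{n}_raw.png"); o=dict(np.load(n+".npz")); hsv=cv2.cvtColor(im,cv2.COLOR_BGR2HSV)
    m=cv2.inRange(hsv,(10,40,150),(30,200,255)); C=np.array([.5515,.062])
    for it in range(4):
        pts=[]
        for a in np.radians(np.arange(0,360,3)):
            rr=np.arange(.138,.112,-.0004); P=np.c_[C[0]+rr*np.cos(a),C[1]+rr*np.sin(a),0*rr+.052]
            q=proj("wrist",P,o).round().astype(int)
            if (q<0).any() or (q[:,0]>639).any() or (q[:,1]>399).any(): continue
            v=m[q[:,1],q[:,0]]>0
            i=np.argmax(v)
            if v.any() and i>4: pts.append(P[i,:2])
        pts=np.array(pts)
        f=least_squares(lambda p:np.hypot(*(pts-p).T)-.125,C,loss="cauchy",f_scale=.0007); C=f.x
    print(n,len(pts),C.round(4),"median abs",np.median(abs(f.fun)).round(5))
```

```text
w2 109 [0.5527 0.0635] median abs 0.0006
w4 106 [0.5526 0.0634] median abs 0.0006
```

Run:
```python
from turn import *
C=np.array([.5527,.0633]); yaw=np.radians(-64.4); g0=yaw+np.radians(-122+360); z=.046
print(np.degrees(g0))
r.move_pose([*rim(C,g0),.18],down(g0)); print(np.round(r.observe()["joint_positions"],2))
hit=r.move_straight([*rim(C,g0),z],v=.1,threshold=8); o=r.observe(); print(hit,o["eef_pos"].round(4),o["clock"])
if not hit:
    r.grasp(40); o=r.observe(); print("w",o["gripper_width"],o["contact_force"].round(1))
    arc(C,g0,g0-np.radians(20),z); o=r.observe(); print(o["clock"],o["gripper_width"],o["eef_pos"].round(4))
```

```text
173.6
[ 0.78  0.21 -1.15  2.07  0.23  1.    2.54]
False [0.4329 0.0769 0.0464] 16.6083
w 0.007230907329703571 [-2.5 -2.8  5.5]
166.9 radial 0.9 tang 2.1 z 7.8
160.3 radial 1.5 tang 3.8 z 7.6
153.6 radial 1.4 tang 3.9 z 7.5
18.6 0.007071216454530131 [0.444  0.1162 0.0461]
```

Grip is good and forces are small. Continuing the turn.

Run:
```python
from turn import *
C=np.array([.5527,.0633]); z=.046; g=np.radians(153.6)
arc(C,g,np.radians(173.6-123.2),z); r.hold(.3); o=r.observe(); print(o["clock"],o["gripper_width"],o["eef_pos"].round(4),np.round(o["joint_positions"],2))
snap("top","t5",(270,180,410,285),5.6); snap("side","s5",(250,150,450,290),4)
a,b=cv2.imread("pics/t5.png"),cv2.imread("pics/s5.png"); print(a.shape,b.shape)
im,o=snap("wrist","w5"); np.savez("w5.npz",eef_pos=o["eef_pos"],ee_rot=o["ee_rot"])
```

```text
144.2 radial 0.4 tang 4.0 z 6.5
134.8 radial -0.7 tang 3.4 z 8.4
125.5 radial -0.6 tang 3.6 z 7.0
116.1 radial -1.0 tang 2.6 z 7.9
106.7 radial -2.4 tang 3.6 z 6.6
97.3 radial -1.4 tang 3.7 z 8.1
87.9 radial -3.2 tang 2.6 z 6.6
78.5 radial -3.5 tang 3.2 z 7.5
69.2 radial -3.7 tang 2.2 z 7.4
59.8 radial -3.7 tang 2.9 z 8.0
50.4 radial -4.2 tang 2.4 z 7.8
24.8583 0.00706737873592201 [0.6288 0.1558 0.0462] [-0.04  0.62 -0.37  1.7   0.27  0.88  0.36]
(588, 784, 3) (560, 800, 3)
```

View pics/t5.png

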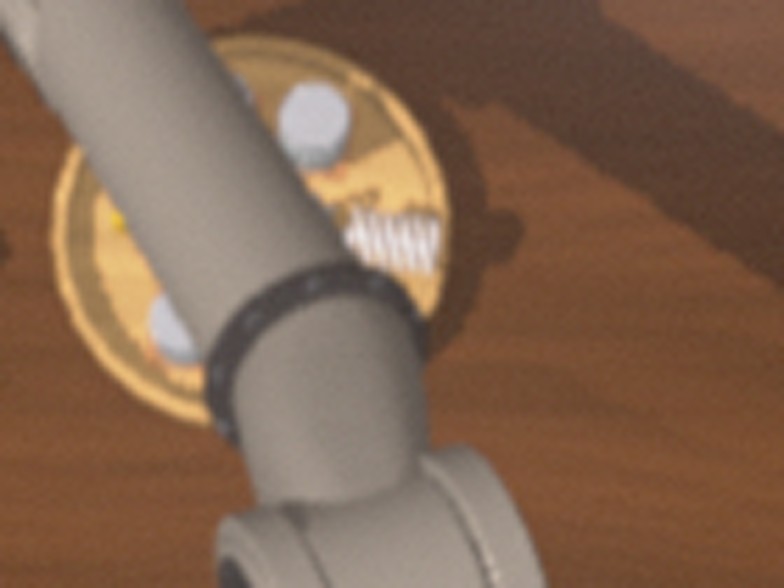

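The arm hides the jar from the top camera, though the brush is still in its rest and the rim is gripped. My last view goes to the side camera, with the target outlines drawn in.

Run:
```python
from h import *
im=cv2.imread("pics/s5_raw.png"); x0,y0,x1,y1=285,178,430,283; k=5.4
big=cv2.resize(im[y0:y1,x0:x1],None,fx=k,fy=k,interpolation=cv2.INTER_CUBIC)
C=np.array([.5527,.0633]); T=np.radians(196.2); ya=T-np.radians(23.8)
def dr(P,col,cl=True):
    q=(proj("side",P)-[x0,y0]+.5)*k-.5; cv2.polylines(big,[np.round(q*8).astype(int)],cl,col,1,cv2.LINE_AA,3)
def rot(p,a): c,s=np.cos(a),np.sin(a); return np.asarray(p)@np.array([[c,s],[-s,c]])
t=np.linspace(0,2*np.pi,60)
dr(np.c_[C+.125*np.c_[np.cos(t),np.sin(t)],0*t+.052],(0,0,255))
sq=np.array([.068,.030])+.026*np.array([[1,1],[1,-1],[-1,-1],[-1,1]])
dr(np.c_[C+rot(sq,ya),np.full(4,.096)],(255,0,0))
th=np.linspace(-np.pi/2,np.pi/2,30); tg=np.r_[[[.11,-.032]],np.c_[.170+.032*np.cos(th),.032*np.sin(th)],[[.11,.032]]]
dr(np.c_[C+rot(tg,T),np.full(len(tg),.010)],(255,0,255),False)
dr([[*C,.096],[*(C+rot([.074,0],T)),.096]],(0,255,0),False)
print(big.shape); cv2.imwrite("pics/s5o.png",big)
```

```text
(567, 783, 3)
```

View pics/s5o.png

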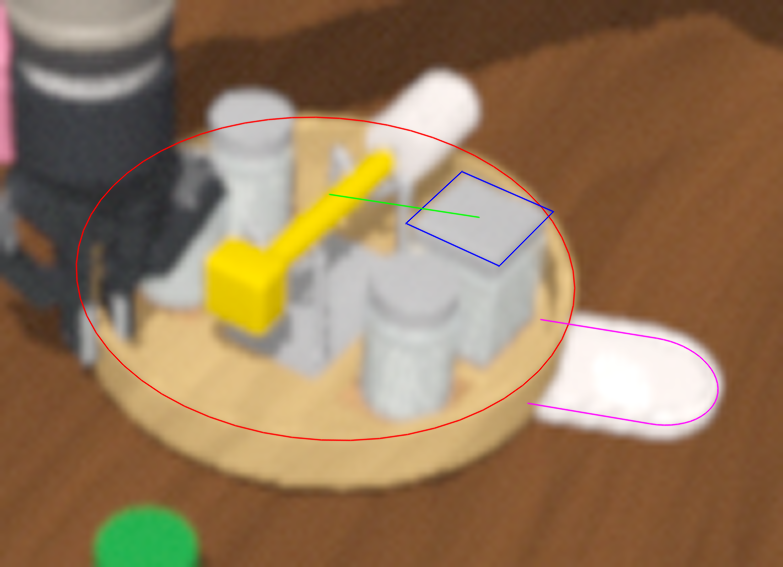

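The lid outline coincides with the seen lid to about 1 raw pixel, the brush is in its rest and all jars are upright. The tongue looks a pixel or two off, so I'll cross-check its heading numerically in the first top picture.

Run:
```python
from h import *
from scipy.optimize import least_squares
im=cv2.imread("pics/top0.png"); hsv=cv2.cvtColor(im,cv2.COLOR_BGR2HSV)
def radial(m,C,R0,z,lo,hi,angs):
    pts=[]
    for a in angs:
        rr=np.arange(hi,lo,-.0004); P=np.c_[C[0]+rr*np.cos(a),C[1]+rr*np.sin(a),0*rr+z]
        q=proj("top",P).astype(np.float32); v=cv2.remap(m,q[:,:1],q[:,1:],cv2.INTER_LINEAR)[:,0]>127
        i=np.argmax(v)
        if v.any() and i>3: pts.append(P[i,:2])
    return np.array(pts)
w=cv2.inRange(hsv,(10,40,140),(30,200,255)); C=np.array([.5527,.0633])
for _ in range(4):
    p=radial(w,C,.125,.052,.105,.145,np.radians(np.arange(0,360,3))); f=least_squares(lambda c:np.hypot(*(p-c).T)-.125,C,loss="cauchy",f_scale=.001); C=f.x
white=cv2.inRange(hsv,(0,0,150),(179,50,255)); white[:255]=0; K=np.array([.388,.0156])
for _ in range(4):
    p=radial(white,K,.032,.010,.015,.05,np.radians(196+np.arange(-90,91,4))); f2=least_squares(lambda c:np.hypot(*(p-c).T)-.032,K,loss="cauchy",f_scale=.001); K=f2.x
d=K-C; print("top: C",C.round(4),np.median(abs(f.fun)),"K",K.round(4),np.median(abs(f2.fun)),len(p),"heading",np.degrees(np.arctan2(d[1],d[0]))%360,np.hypot(*d))
for n,px in(("w2",[[243.3,207],[260,252],[370.4,222.8],[358,175.7]]),("w4",[[244.8,204.4],[262.2,250.2],[372.3,223.3],[360.8,173.6]])):
    o=dict(np.load(n+".npz")); g=unproj("wrist",px,.096,o)[:,:2]; v=g[3]-np.array([.5527,.0633]); print(n,"jar bearing",np.degrees(np.arctan2(v[1],v[0])),"now",np.degrees(np.arctan2(v[1],v[0]))-123.2+360, "lid-mean based",np.degrees(np.arctan2(*(g[3]-g.mean(0))[::-1]))-123.2+360)
```

```text
top: C [0.5526 0.0635] 0.0016905997660907612 K [0.3863 0.013 ] 0.0007727294733761905 46 heading 196.8899513827559 0.17383378096002236
w2 jar bearing -41.717746140158226 now 195.08225385984179 lid-mean based 196.2364887551612
w4 jar bearing -40.85870780966947 now 195.94129219033053 lid-mean based 196.6257346013382
```

The tongue heading is 196–197° and the jar bearing 195–196.6°, so they agree within about 1°. Handing in with the grip held.

Run:
```python
from h import *
r.hold(.3); o=r.observe(); print(o["clock"],o["gripper_width"],abs(o["qd"]).max(),o["contact_force"].round(1)); print(r.close_job())
```

```text
25.3083 0.007108333323392886 0.0017904062237623964 [-4.1 -1.9  8. ]
the job is handed in; nothing more can be done
None
```

The job is handed in. The brush is in its rest, the square jar is at the front, and the gripper is still holding the turntable by its rim. It took 25.3 s of the 54 s.

- **Brush:** I picked it up by its square handle end, because opening the fingers at the shaft middle would have hit the jars. I laid it in both saddles and let go. The wrist view after release showed it seated and level, about 2 mm from the middle.
- **Turntable:** I gripped the rim next to the handle end and turned it clockwise about 123° at roughly 0.4 rad/s. Horizontal forces stayed under 5 N. The final side view shows the brush still in its rest and all four jars upright.
- **Alignment:** The jar's bearing works out at 195.1–196.6° and the tongue's heading at 196.2–196.9°, so they agree to about 1°, at most 2°. The jar bearing is the one measured before the turn plus the commanded turn.
- **Final hold:** The rim is gripped at 40 N with the arm still. I never went near the kettle or the jug.

Three checks were weaker or disagreed:
- **Top view:** The arm hid the square jar at the end, so its final position rests on the side view. There the lid outline matched to about 1 pixel, but the tongue outline was 1–2 pixels off.
- **Tongue position:** The top and wrist cameras differed by about 3 mm on the tongue's end.
- **Rim fit:** My first rim fit after releasing the brush was bad. I replaced it with a sturdier fit that agreed across three pictures.

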